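# Load the thread rack and bar it

## Task

Fill the thread rack: slide the three spools that stand in front of it, upright all the way, into its stalls from the front, one to a stall (any colour in any stall) and each right home against the back board. Then push the steel retaining rod fully home across in front of them so that no spool can come out while thread is drawn off; leave the beeswax and the bone folder on the right and the masking tape on the mat where they lie.

Things in the scene. Friction and masses are not known exactly. Their poses are not given: they have to be found in the camera images.
- rack: Wooden thread rack screwed to the bench, 207 mm wide, 60 mm high; three floorless stalls side by side, 45 mm wide, 51 mm apart. Origin on the bench, mid-width; x from the open front to the back board (inner face x = +22 mm), y to its left seen from the front. Dark rod guides at both ends, 83.5 to 103.5 mm from the middle, x = -42 to +30 mm, 46 mm high. Top rail roofs x = +14 to +30 mm, z = 54 to 60 mm.
- stall_left (a point): Left stall seen from the front (y = +51 mm in the rack): where a spool's centre is, 25 mm above the bench, when it stands home against the back board, 2 mm behind the rack's origin (x = +2 mm). Axes as the rack. The end board beside it (10 mm thick, 48 mm high) reaches forward to x = -17 mm.
- stall_middle (a point): The same point of the middle stall (y = 0), between two dividers, 6 mm thick and 48 mm high, whose rounded noses reach forward to x = -12 mm, so that a spool at home stands 6 mm proud of them.
- stall_right (a point): The same point of the right stall (y = -51 mm in the rack). As in all stalls the top rail keeps a spool from being lowered into place from above: it must come in from the front.
- spool_white_centre (a point): Centre, half-way up, of the spool of white thread with wooden ends: upright, 41 mm in diameter, 50 mm high, 25 to 50 g, loose on the bench in front of the rack, side by side with the others; z along its axis, up. Its side acts as a plain cylinder of 40 mm.
- spool_red_centre (a point): Centre, half-way up, of the spool of red thread with wooden ends: upright, 41 mm in diameter, 50 mm high, 25 to 50 g, loose on the bench in front of the rack, side by side with the others; z along its axis, up. Its side acts as a plain cylinder of 40 mm.
- spool_blue_centre (a point): Centre, half-way up, of the spool of blue thread with wooden ends: upright, 41 mm in diameter, 50 mm high, 25 to 50 g, loose on the bench in front of the rack, side by side with the others; z along its axis, up. Its side acts as a plain cylinder of 40 mm.
- rod (a joint): Travel (m) of the steel retaining rod: 8 mm thick, its axis 30 mm above the bench at x = -28 mm in the rack. 0 = drawn out to the rack's left (+y), clear of the stalls; grows as it slides to the right; 0.189 = fully home, knob against the left guide, round tip in the right one. 1 to 2 N of friction; stays where left. It passes 6 mm in front of spools at home; one too far forward blocks it.
- knob_end (a point): Middle of the outer end face of the rod's black knob (26 mm in diameter, 16 mm long, axis along the rod, 30 mm above the bench) at the rod's left end; y points out of the face, to the rack's left. With the rod fully home it is 119.5 mm to the left of the rack's origin.
- beeswax: Bystander: yellow block of beeswax, 36 x 52 x 19 mm, loose; origin at the centre of its underside.
- masking_tape: Bystander: roll of cream masking tape lying flat on the blue cutting mat (3 mm thick), 96 mm in diameter, 24 mm high, loose; origin at the centre of its underside.
- bone_folder_short: Bystander: flat ivory-coloured bone folder, 26 x 108 x 4 mm, loose; origin at the centre of its underside, long along its y.
There are look-alikes about, which are no part of the job. What is shaped like the part that bears spool_white_centre but pink or turquoise is not meant. What is shaped like the part that bears spool_red_centre but green is not meant.

How it is judged (in metres and radians):
On the way, in this order (a step that is already met when the one before it is completed fails the run):
1. one spool stands in each of the three stalls, within 15 mm of home, the rod still drawn out (((horizontal distance between spool_white_centre and stall_left below 0.015 m and height (world z) of spool_white_centre below 0.03 m and angle between spool_white_centre's own z axis and vertical below 0.12 rad) or (horizontal distance between spool_red_centre and stall_left below 0.015 m and height (world z) of spool_red_centre below 0.03 m and angle between spool_red_centre's own z axis and vertical below 0.12 rad) or (horizontal distance between spool_blue_centre and stall_left below 0.015 m and height (world z) of spool_blue_centre below 0.03 m and angle between spool_blue_centre's own z axis and vertical below 0.12 rad)) and ((horizontal distance between spool_white_centre and stall_middle below 0.015 m and height (world z) of spool_white_centre below 0.03 m and angle between spool_white_centre's own z axis and vertical below 0.12 rad) or (horizontal distance between spool_red_centre and stall_middle below 0.015 m and height (world z) of spool_red_centre below 0.03 m and angle between spool_red_centre's own z axis and vertical below 0.12 rad) or (horizontal distance between spool_blue_centre and stall_middle below 0.015 m and height (world z) of spool_blue_centre below 0.03 m and angle between spool_blue_centre's own z axis and vertical below 0.12 rad)) and ((horizontal distance between spool_white_centre and stall_right below 0.015 m and height (world z) of spool_white_centre below 0.03 m and angle between spool_white_centre's own z axis and vertical below 0.12 rad) or (horizontal distance between spool_red_centre and stall_right below 0.015 m and height (world z) of spool_red_centre below 0.03 m and angle between spool_red_centre's own z axis and vertical below 0.12 rad) or (horizontal distance between spool_blue_centre and stall_right below 0.015 m and height (world z) of spool_blue_centre below 0.03 m and angle between spool_blue_centre's own z axis and vertical below 0.12 rad)) and value of joint rod below 0.06 m), for 0.2 s.
2. the rod is fully home in front of the spools (value of joint rod above 0.183 m), for 0.2 s.
At the end, for the whole second after the job is handed in: Each stall holds one upright spool (tilt under 0.12 rad) standing on the bench and at rest, its centre within 10 mm of the stall's home point seen from above, and the rod is within 6 mm of its full travel (over 0.183 m) (((horizontal distance between spool_white_centre and stall_left below 0.01 m and height (world z) of spool_white_centre below 0.03 m and angle between spool_white_centre's own z axis and vertical below 0.12 rad) or (horizontal distance between spool_red_centre and stall_left below 0.01 m and height (world z) of spool_red_centre below 0.03 m and angle between spool_red_centre's own z axis and vertical below 0.12 rad) or (horizontal distance between spool_blue_centre and stall_left below 0.01 m and height (world z) of spool_blue_centre below 0.03 m and angle between spool_blue_centre's own z axis and vertical below 0.12 rad)) and ((horizontal distance between spool_white_centre and stall_middle below 0.01 m and height (world z) of spool_white_centre below 0.03 m and angle between spool_white_centre's own z axis and vertical below 0.12 rad) or (horizontal distance between spool_red_centre and stall_middle below 0.01 m and height (world z) of spool_red_centre below 0.03 m and angle between spool_red_centre's own z axis and vertical below 0.12 rad) or (horizontal distance between spool_blue_centre and stall_middle below 0.01 m and height (world z) of spool_blue_centre below 0.03 m and angle between spool_blue_centre's own z axis and vertical below 0.12 rad)) and ((horizontal distance between spool_white_centre and stall_right below 0.01 m and height (world z) of spool_white_centre below 0.03 m and angle between spool_white_centre's own z axis and vertical below 0.12 rad) or (horizontal distance between spool_red_centre and stall_right below 0.01 m and height (world z) of spool_red_centre below 0.03 m and angle between spool_red_centre's own z axis and vertical below 0.12 rad) or (horizontal distance between spool_blue_centre and stall_right below 0.01 m and height (world z) of spool_blue_centre below 0.03 m and angle between spool_blue_centre's own z axis and vertical below 0.12 rad)) and value of joint rod above 0.183 m and linear speed of each of spool_white, spool_red, spool_blue below 0.02 m/s); the robot touches nothing.
It fails at once if a spool is tipped over (more than 0.6 rad) (angle between any of spool_white_centre, spool_red_centre, spool_blue_centre's own z axis and vertical above 0.6 rad).
It fails at once if the beeswax, the masking tape or the bone folder is moved by more than 30 mm (distance of any of beeswax, masking_tape, bone_folder_short from where it was at the start of the episode above 0.03 m).
It also fails if it takes over 72 s, if anything falls off the work surface, if the arm or the gripper's body presses on something with over 40 N, if the wrist force passes 120 N, or if a joint passes its speed limit or range.

## Robot

A 6-joint arm with a two-finger parallel gripper is mounted at the origin on a cart in front of the work surface, level with it; the furniture and walls round the work are solid. World frame = base frame: x ahead of the robot, y to its left, z up, the work surface at z = 0. Lengths are in mm, angles in rad, forces in N, time in s.
With the tool pointing down it reaches from about 400 to 925 mm from the base axis. Payload 12.5 kg.
Tool frame: the origin (TCP) lies midway between the tips of the shut fingers; the grasp point (between the pads) lies 19 mm behind it; z points along the fingers, y is the line along which they close (so a half turn about z gives the same grasp; the last joint's range is limited). The gripper opens to 95 mm and grips with 3 to 60 N. Pads are 20 mm wide; open, the fingers measure 119 mm over their backs; the gripper's body (75 mm by 180 mm) begins 59 mm behind the grasp point.
Start: joints at [1.109, 0.491, 1.559, -0, 1.092, -0.106], TCP at [217.697, 585.879, 214.661] pointing down, gripper open.
Joint ranges: [-3.1, 3.1], [-0.84, 2.19], [0.05, 2.79], [-1.13, 4.28], [0.06, 2.93], [-2.69, 2.69]. Speed limits (rad/s): [2.22, 2.22, 2.79, 3.14, 3.14, 3.14].

## Interface

Orientations are given as [roll, pitch, yaw] about the fixed x, y, z axes, in that order (R = Rz(yaw) Ry(pitch) Rx(roll)).
In Python, from cell import state, read_camera, camera_info, env gives the robot as it stands.
- The arm moves only by the tool move_arm, never from a script. Its argument "commands" is a list of rows, each a list of 3 entries, a list of its own where there are three numbers: the shift along the world's x, y, z in cm, then the turn, a rotation vector about the world's x, y, z in degrees, then the opening, from 0 (shut) to 1 (fully open). A call has 1 to 10 rows; each row shifts and turns the commanded pose from where the row before left it; what a row does not reach is not made up. A row lasts 1/10 s, in which the tool goes at most 50 mm and 8.59 degrees, less where a joint would pass 70% of its speed; a pose out of reach is approached as far as the arm can. A call with a gripper value outside its range is refused whole. The fingers move at their own pace and stop on an object; the grip force is fixed at half the most. Time passes only in rows, so rows that do not move let the fingers close. It gives the time, the measured TCP pose, the force, the opening and the grip force at its end, in the units of the state.
- state(): the state, without advancing time (a new reading comes with each control period).
- read_camera(name): name is "scene" or "top" or "wrist"; returns the picture (480x640x3 uint8, blue, green, red); there is no depth.
- camera_info(name): a dict with "K" (3x3 intrinsics, pixels), "cam_to_world" (4x4, takes a point from camera to world coordinates). Camera axes: x right, y down, z forward; pixel columns grow to the right and rows downward; lengths in mm; the calibration is good to about 2 mm. A picture is of the moment at which its call begins: read the wrist's pose just before it. camera_info takes no time and is no camera call; for the wrist camera it gives the pose at the moment of the call.
- env.job_done(): hands the job in; it is judged then, once.
The state is a dict: "t": time; "joints": joint angles; "qvel": joint speeds; "tau": joint torques, N m; "eef_pos": TCP position; "tcp_rot": TCP orientation; "ft_force": force on the tool from outside, world axes, zero at the start; "moment": the same for the moment, N m; "opening": opening from 0.0 (shut) to 1.0 (fully open); "grip_force": force on a finger pad.
Only numpy, scipy, OpenCV 4.12 (cv2) and the standard library are available. Lean on these libraries where they do the work, as an engineer would, in place of code of your own. Each camera call takes 0.05 s, during which the arm holds its last target. There are 200 camera calls.

## Working session

There is one attempt and no reset: what is moved stays moved. The work goes in short steps, Python scripts to look and compute and a tool call to move; the robot and the scene stay as the last step left them, time stands still between calls to the robot, and variables do not carry over. Pictures are saved under pics/ and viewed, at most 10 in all, crops included, and the job is handed in when it is done.

Besides the shell and the picture viewer there is one more tool, called as name([rows], argument=value, ...), one row to a line, values as JSON. move_arm: Moves the arm, as the interface text tells. Its arguments: {"type":"object","properties":{"commands":{"type":"array"}},"required":["commands"]}

```bash
mkdir -p pics; python3 - <<'E'
from cell import *
import cv2,numpy as np
for n in("scene","top"):
    cv2.imwrite(f"pics/{n}0.png",read_camera(n)); c=camera_info(n); print(n,np.round(c["K"],1).tolist(),np.round(c["cam_to_world"],3).tolist())
print(state())
E
```

```text
scene [[604.3, 0.0, 312.4], [0.0, 604.3, 237.6], [0.0, 0.0, 1.0]] [[0.504, -0.485, 0.715, -542.136], [-0.864, -0.27, 0.425, -591.978], [-0.013, -0.832, -0.555, 902.52], [0.0, 0.0, 0.0, 1.0]]
top [[623.9, 0.0, 319.9], [0.0, 623.9, 235.6], [0.0, 0.0, 1.0]] [[0.021, -0.997, 0.076, 405.49], [-1.0, -0.021, 0.001, 81.49], [0.001, -0.076, -0.997, 1662.845], [0.0, 0.0, 0.0, 1.0]]
{'t': 0.1, 'joints': array([ 1.10940295e+00,  4.91499438e-01,  1.55941117e+00, -3.48533218e-06,
        1.09171555e+00, -1.05551729e-01]), 'qvel': array([ 0.00112861, -0.00172744, -0.00141262,  0.0003241 , -0.0012593 ,
        0.00161698]), 'tau': array([ 1.83835524e-03, -6.13622403e+01, -2.58602196e+01,  6.92824298e-02,
        4.70383535e-02, -7.11186613e-05]), 'eef_pos': array([217.58522321, 585.65672083, 214.11228786]), 'tcp_rot': array([-3.14056458e+00, -1.05811142e-04,  2.78575256e+00]), 'ft_force': array([ 0.10202494, -0.27671556,  0.13148196]), 'moment': array([0.01079348, 0.01611869, 0.0161207 ]), 'grip_force': 0.0, 'opening': 1.000068464760684}
```

View pics/top0.png

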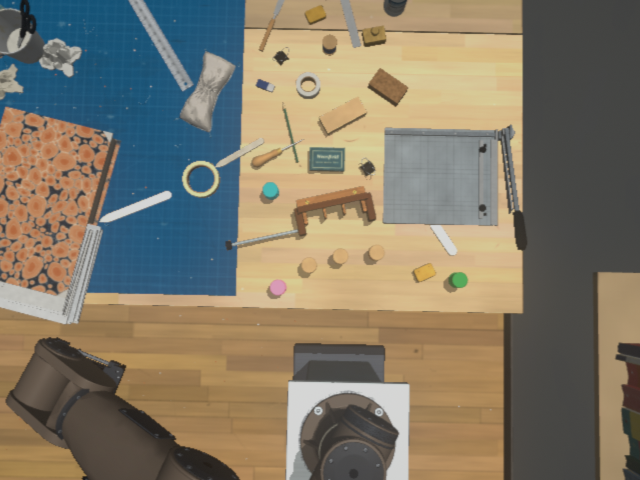

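View pics/scene0.png

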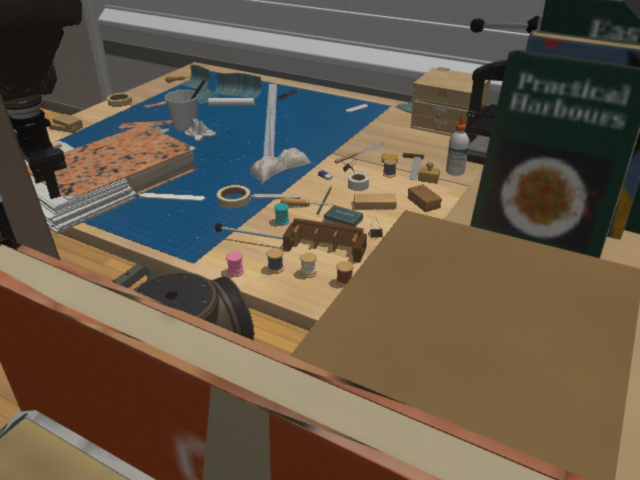

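The top view shows the rack at (335,205), its knob at (229,245) and three spools at (309,265), (340,257) and (376,253). The look-alikes are pink (278,288), turquoise (270,190) and green (459,280). In the scene view the three front spools are dark/blue (275,260), white (308,264) and red (344,271). They stand side by side, so they are the ones meant; I'll confirm with an enlarged crop.

```bash
cat > h.py <<'E'
from cell import *
import cv2,numpy as np
def ray(n,u,v,z,c=None):
    c=c or camera_info(n);K=np.array(c["K"]);T=np.array(c["cam_to_world"])
    d=T[:3,:3]@np.linalg.solve(K,[u,v,1]);o=T[:3,3];return (o+d*(z-o[2])/d[2])[:2]
E
python3 - <<'E'
from h import *
a=cv2.imread("pics/top0.png");b=cv2.imread("pics/scene0.png")
A=cv2.resize(a[175:300,215:395],None,fx=4,fy=4,interpolation=cv2.INTER_CUBIC)
B=cv2.resize(b[210:290,205:385],None,fx=4,fy=4,interpolation=cv2.INTER_CUBIC)[:,:]
cv2.imwrite("pics/c1.png",A)
cv2.imwrite("pics/c2.png",B)
for p in[(309,265),(340,257),(376,253)]:print(ray("top",*p,50))
for p in[(229,245)]:print(ray("top",*p,42))
E
```

```text
[451.81163311 109.58604446]
[474.18992599  29.91509688]
[486.52924163 -63.00640284]
[499.58910281 319.02284005]
```

View pics/c1.png

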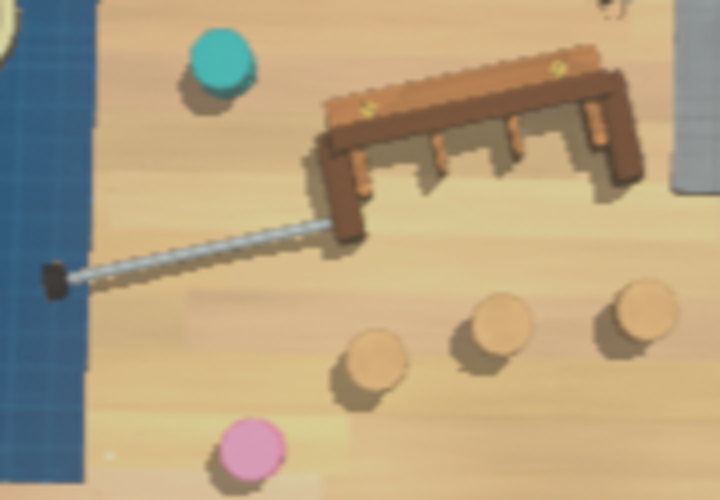

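View pics/c2.png

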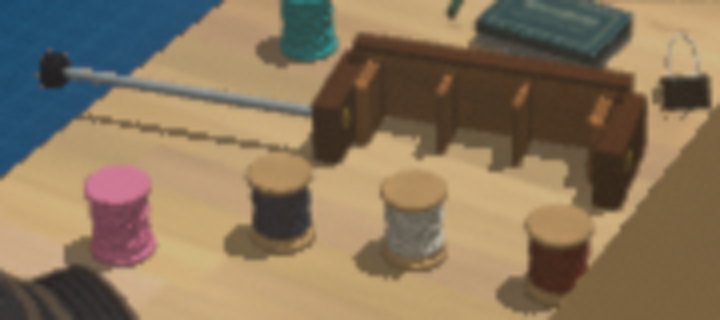

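The crops confirm blue, white and red from left to right, at crop 1 (376,359), (502,324) and (647,309). The guide front corners are at (342,243), (365,238), (620,185) and (643,178).

```bash
python3 - <<'E'
from h import *
f=lambda x,y,z:ray("top",215+x/4-.4,175+y/4-.4,z)
g=[f(*p,46) for p in[(342,243),(365,238),(620,185),(643,178)]]
L=(g[0]+g[1])/2;R=(g[2]+g[3])/2
d=(L-R);print("width",np.linalg.norm(d));ey=d/np.linalg.norm(d);ex=np.array([ey[1],-ey[0]])
O=(L+R)/2+42*ex
print("O",O,"yaw",np.degrees(np.arctan2(ex[1],ex[0])),ex,ey)
for n,p in dict(blue=(376,359),white=(502,324),red=(647,309)).items():
    s=f(*p,50);print(n,s,"rack",(s-O)@ex,(s-O)@ey)
k=f(46,285,42);print("knob",k,(k-O)@ex,(k-O)@ey)
for n,y in(("L",51),("M",0),("R",-51)):
    for x in(-52,-110,2):print(n,x,O+x*ex+y*ey)
c=state();print(c["eef_pos"],np.degrees(c["tcp_rot"]))
E
```

```text
width 184.95637932783046
O [592.2819214   46.70111301] yaw 13.247790381869656 [0.9733881  0.22916285] [-0.22916285  0.9733881 ]
blue [453.46716657 110.65717356] rack -120.46427676688793 94.0652532121339
white [477.81654321  29.72491632] rack -115.30955029272171 9.706784764066043
red [489.52626675 -63.86871779] rack -125.35962892244962 -84.07957826568257
knob [497.21343277 326.49388999] -28.420424406071533 294.1331247186271
L -52 [529.9784349   84.42743763]
L -110 [473.52192528  71.1359922 ]
L 2 [582.54139213  96.80223166]
M -52 [541.66574036  34.78464469]
M -110 [485.20923074  21.49319926]
M 2 [594.22869759  47.15943871]
R -52 [553.35304583 -14.85814825]
R -110 [496.89653621 -28.14959368]
R 2 [605.91600306  -2.48335423]
[217.58522321 585.65672083 214.11228786] [-1.79941096e+02 -6.06253188e-03  1.59611864e+02]
```

move_arm([
  [[2.6, -4.1, 0], [0, 0, 3.36], 0.75],
  [[2.6, -4.1, 0], [0, 0, 3.36], 0.75],
  [[2.6, -4.1, 0], [0, 0, 3.36], 0.75],
  [[2.6, -4.1, 0], [0, 0, 3.36], 0.75],
  [[2.6, -4.1, 0], [0, 0, 3.36], 0.75],
  [[2.6, -4.1, 0], [0, 0, 3.36], 0.75],
  [[2.6, -4.1, 0], [0, 0, 3.36], 0.75],
  [[1.3, -4.3, 0], [0, 0, 3.36], 0.75],
  [[1.3, -4.3, 0], [0, 0, 3.36], 0.75],
  [[1.3, -4.3, 0], [0, 0, 3.36], 0.75],
])

```text
t: 1.1
eef_pos: [438.8, 168.1, 214.5]
tcp_rot: [3.141, -0.0, -2.909]
ft_force: [1.2, -0.6, 0.6]
opening: 0.753
grip_force: 0.0
```

move_arm([
  [[1.3, -4.6, 0], [0, 0, 0], 0.75],
  [[1.3, -4.6, 0], [0, 0, 0], 0.75],
  [[1.3, -4.6, 0], [0, 0, 0], 0.75],
  [[0, 0, 0], [0, 0, 0], 0.75],
])

```text
t: 1.5
eef_pos: [478.9, 27.5, 214.4]
tcp_rot: [-3.141, 0.0, -2.916]
ft_force: [0.2, 0.1, -0.0]
opening: 0.748
grip_force: 0.0
```

```bash
python3 - <<'E'
from h import *
c=camera_info("wrist");im=read_camera("wrist");cv2.imwrite("pics/w1.png",im)
np.save("w1.npy",np.array([0]));import pickle;pickle.dump(c,open("w1.pkl","wb"));s=state();print(s["t"],s["eef_pos"],np.degrees(s["tcp_rot"]),s["joints"])
E
```

```text
1.55 [478.07251944  29.58388688 214.35322582] [ 1.79989342e+02 -2.85568233e-02 -1.67040740e+02] [-7.62337195e-02  2.84843408e-01  1.90515338e+00  3.57592634e-05
  9.52127058e-01 -1.87323250e+00]
```

View pics/w1.png

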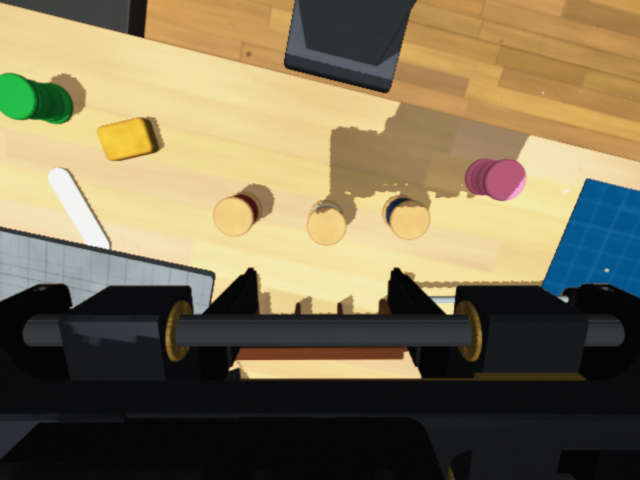

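The wrist view shows the spool tops at red (235,216), white (326,224) and blue (408,219), with the rack mostly hidden behind the fingers.

```bash
python3 - <<'E'
from h import *
import pickle
c=pickle.load(open("w1.pkl","rb"))
for n,p in dict(red=(235,216),white=(326,224.5),blue=(408.5,219)).items(): print(n,ray("wrist",*p,50,c))
print(np.array(c["cam_to_world"])[:3,3])
# top-view check of spool tops
E
```

```text
red [489.48537551 -61.57512442]
white [477.52738906  29.36710492]
blue [453.48119752 108.89046232]
[410.50180623  11.56238561 383.90277212]
```

move_arm([
  [[0, 0, -4], [0, 0, 0.2], 0.75],
  [[0, 0, -4], [0, 0, 0], 0.75],
  [[0, 0, -4], [0, 0, 0], 0.75],
  [[0, 0, -4], [0, 0, 0], 0.75],
  [[0, 0, -4.2], [0, 0, 0], 0.75],
  [[0, 0, 0], [0, 0, 0], 0.3],
  [[0, 0, 0], [0, 0, 0], 0.3],
  [[0, 0, 0], [0, 0, 0], 0.3],
  [[0, 0, 0], [0, 0, 0], 0.3],
])

```text
t: 2.45
eef_pos: [478.6, 32.1, 14.7]
tcp_rot: [-3.141, 0.003, -2.907]
ft_force: [0.5, -0.4, 0.2]
opening: 0.476
grip_force: 0.1
```

```bash
python3 - <<'E'
from h import *
f=lambda x,y,z:ray("top",215+x/4-.4,175+y/4-.4,z)
O=np.array([592.28,46.7]);ex=np.array([.9734,.2292]);ey=np.array([-.2292,.9734])
for n,p in dict(d1=(440,174,48),d2=(517,160,48),railL=(332,152,60),railR=(606,94,60),endL=(364,196,48),endR=(600,145,48)).items():
    q=f(*p)-O;print(n,q@ex,q@ey)
# wrist picture: divider tips
import pickle
print(state()["opening"],state()["eef_pos"])
E
```

```text
d1 -11.433720630683542 28.49330108322034
d2 -12.916944759138104 -22.418843754593947
railL 15.857885288613346 94.0964694949485
railR 15.865116944487983 -87.08500187427988
endL -15.197602976761246 79.80344882196071
endR -14.575391851458738 -77.33668403857088
0.47629604821006394 [478.62179962  32.06322516  14.65679784]
```

move_arm([
  [[0, 0, 0], [0, 0, 0], 0.3],
  [[0, 0, 0], [0, 0, 0], 0.3],
  [[0, 0, 0], [0, 0, 0], 0.3],
])

```text
t: 2.75
eef_pos: [478.5, 32.0, 14.4]
tcp_rot: [-3.141, 0.003, -2.908]
ft_force: [-0.6, 2.1, 11.6]
opening: 0.424
grip_force: 30.0
```

move_arm([
  [[0, 0, 0.6], [0, 0, 0], 0.3],
  [[1.2, 0.1, 0], [0, 0, 0], 0.3],
  [[1.8, 0.1, 0], [0, 0, 0], 0.3],
  [[1.8, 0.1, 0], [0, 0, 0], 0.3],
  [[1.5, 0.15, 0], [0, 0, 0], 0.3],
  [[0, 0, -0.3], [0, 0, 0], 0.3],
  [[0, 0, -0.25], [0, 0, 0], 0.3],
  [[0, 0, 0], [0, 0, 0], 0.3],
])

```text
t: 3.55
eef_pos: [541.5, 36.4, 14.0]
tcp_rot: [-3.141, 0.003, -2.908]
ft_force: [2.6, 0.9, 9.2]
opening: 0.425
grip_force: 30.0
```

```bash
python3 - <<'E'
from h import *
a=read_camera("top");cv2.imwrite("pics/t2.png",a)
cv2.imwrite("pics/c3.png",cv2.resize(a[185:265,280:390],None,fx=7,fy=7,interpolation=cv2.INTER_CUBIC))
s=state();print(s["eef_pos"],s["tcp_rot"],s["ft_force"])
E
```

```text
[541.48218819  36.39201267  14.05205292] [-3.14094080e+00  3.00983825e-03 -2.90761365e+00] [1.74941795 2.6331372  8.00080989]
```

View pics/c3.png

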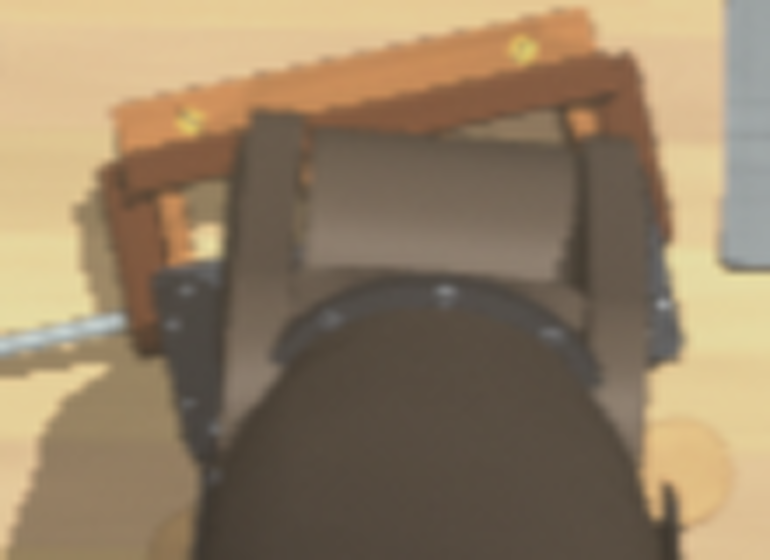

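The arm hides the stalls in this view. I'll take the rack's y offset from colour profiles in the first top picture instead.

```bash
python3 - <<'E'
from h import *
a=cv2.imread("pics/top0.png");hsv=cv2.cvtColor(a,cv2.COLOR_BGR2HSV).astype(np.float32)
c=camera_info("top");K=np.array(c["K"]);T=np.linalg.inv(c["cam_to_world"])
O=np.array([592.28,46.7]);ex=np.array([.9734,.2292]);ey=np.array([-.2292,.9734])
def prof(ch,xs,ys,z):
    P=[[*(O+x*ex+y*ey),z] for y in ys for x in xs];q=(np.c_[P,np.ones(len(P))]@T.T)[:,:3]@K.T
    q=(q[:,:2]/q[:,2:]).astype(np.float32)
    return cv2.remap(ch,q[:,0].reshape(len(ys),-1),q[:,1].reshape(len(ys),-1),cv2.INTER_LINEAR).mean(1)
ys=np.arange(-114,115,2.)
R=a[...,2].astype(np.float32)
print("div R,S z48");r=prof(R,np.arange(-9,6,2),ys,48);s=prof(hsv[...,1],np.arange(-9,6,2),ys,48)
print([(int(y),int(p),int(q)) for y,p,q in zip(ys,r,s)])
r=prof(R,np.arange(-38,-20,2),ys,46);print("guides",[(int(y),int(p)) for y,p in zip(ys,r) if abs(y)>70])
E
```

```text
div R,S z48
[(-114, 205, 89), (-112, 205, 89), (-110, 206, 89), (-108, 205, 89), (-106, 199, 90), (-104, 180, 92), (-102, 147, 100), (-100, 125, 114), (-98, 119, 121), (-96, 119, 122), (-94, 118, 121), (-92, 118, 121), (-90, 117, 120), (-88, 114, 119), (-86, 112, 117), (-84, 121, 122), (-82, 145, 129), (-80, 169, 134), (-78, 172, 135), (-76, 161, 134), (-74, 135, 126), (-72, 103, 106), (-70, 104, 93), (-68, 121, 89), (-66, 133, 88), (-64, 134, 88), (-62, 133, 88), (-60, 132, 88), (-58, 135, 88), (-56, 144, 88), (-54, 159, 89), (-52, 173, 90), (-50, 178, 90), (-48, 181, 91), (-46, 181, 91), (-44, 179, 90), (-42, 176, 90), (-40, 176, 90), (-38, 178, 90), (-36, 180, 89), (-34, 182, 88), (-32, 180, 88), (-30, 176, 96), (-28, 170, 111), (-26, 166, 126), (-24, 151, 130), (-22, 126, 117), (-20, 112, 100), (-18, 121, 92), (-16, 130, 89), (-14, 132, 89), (-12, 132, 90), (-10, 133, 90), (-8, 137, 90), (-6, 150, 90), (-4, 166, 91), (-2, 175, 91), (0, 176, 91), (2, 174, 92), (4, 171, 91), (6, 172, 91), (8, 174, 91), (10, 174, 91), (12, 173, 91), (14, 170, 91), (16, 171, 92), (18, 172, 93), (20, 
[... 570 characters left out ...]
119, 123), (96, 118, 122), (98, 116, 121), (100, 113, 117), (102, 114, 106), (104, 123, 94), (106, 137, 89), (108, 142, 89), (110, 143, 89), (112, 146, 89), (114, 162, 88)]
guides [(-114, 214), (-112, 214), (-110, 214), (-108, 213), (-106, 207), (-104, 185), (-102, 149), (-100, 122), (-98, 117), (-96, 116), (-94, 117), (-92, 117), (-90, 116), (-88, 113), (-86, 106), (-84, 95), (-82, 89), (-80, 102), (-78, 121), (-76, 136), (-74, 139), (-72, 140), (72, 216), (74, 215), (76, 215), (78, 214), (80, 208), (82, 187), (84, 151), (86, 122), (88, 117), (90, 118), (92, 118), (94, 118), (96, 117), (98, 116), (100, 112), (102, 110), (104, 118), (106, 132), (108, 143), (110, 146), (112, 149), (114, 155)]
```

move_arm([
  [[0.02, -0.08, 0], [0, 0, 0], 0.3],
  [[0, 0, 0], [0, 0, 0], 0.56],
  [[0, 0, 0], [0, 0, 0], 0.56],
  [[0, 0, 0], [0, 0, 0], 0.56],
  [[-0.98, -0.23, 0], [0, 0, 0], 0.56],
  [[-0.98, -0.23, 0], [0, 0, 0], 0.56],
  [[-0.98, -0.23, 0], [0, 0, 0], 0.56],
  [[-0.98, -0.23, 0], [0, 0, 0], 0.56],
  [[0, 0, 0], [0, 0, 0], 0.13],
  [[0, 0, 0], [0, 0, 0], 0.13],
])

```text
t: 4.6
eef_pos: [501.8, 26.3, 13.3]
tcp_rot: [-3.142, 0.0, -2.908]
ft_force: [1.0, -0.3, 0.5]
opening: 0.444
grip_force: 0.0
```

move_arm([
  [[0, 0, 0], [0, 0, 0], 0.13],
  [[0, 0, 0], [0, 0, 0], 0.13],
  [[0, 0, 0], [0, 0, 0], 0.13],
  [[0.5, 0.12, 0], [0, 0, 0], 0.13],
])

```text
t: 5.0
eef_pos: [506.5, 27.6, 13.1]
tcp_rot: [3.141, -0.001, -2.908]
ft_force: [0.1, -0.5, 0.6]
opening: 0.147
grip_force: 0.0
```

move_arm([
  [[0.58, 0.135, 0], [0, 0, 0], 0.13],
  [[0.58, 0.135, 0], [0, 0, 0], 0.13],
  [[0.58, 0.135, 0], [0, 0, 0], 0.13],
  [[0.58, 0.135, 0], [0, 0, 0], 0.13],
  [[0.58, 0.135, 0], [0, 0, 0], 0.13],
  [[0.58, 0.135, 0], [0, 0, 0], 0.13],
  [[0.58, 0.135, 0], [0, 0, 0], 0.13],
  [[0.58, 0.135, 0], [0, 0, 0], 0.13],
  [[0.58, 0.135, 0], [0, 0, 0], 0.13],
])

```text
t: 5.9
eef_pos: [559.4, 39.8, 13.1]
tcp_rot: [3.141, -0.0, -2.907]
ft_force: [-0.2, 0.6, 0.3]
opening: 0.13
grip_force: 0.1
```

move_arm([
  [[0.2, 0.05, 0], [0, 0, 0], 0.13],
  [[0.2, 0.05, 0], [0, 0, 0], 0.13],
  [[0.2, 0.05, 0], [0, 0, 0], 0.13],
])

```text
t: 6.2
eef_pos: [564.9, 41.3, 13.1]
tcp_rot: [3.141, -0.0, -2.907]
ft_force: [-0.6, 0.8, -0.0]
opening: 0.132
grip_force: 0.1
```

move_arm([
  [[0.15, 0.035, 0], [0, 0, 0], 0.13],
  [[0.15, 0.035, 0], [0, 0, 0], 0.13],
  [[0.1, 0.025, 0], [0, 0, 0], 0.13],
])

```text
t: 6.5
eef_pos: [568.3, 42.1, 13.1]
tcp_rot: [3.141, -0.002, -2.907]
ft_force: [-5.2, -2.6, 2.7]
opening: 0.132
grip_force: 2.8
```

move_arm([
  [[-1.45, -0.35, 0], [0, 0, 0], 0.13],
  [[-1.45, -0.35, 0], [0, 0, 0], 0.13],
  [[0, 0, 3.5], [0, 0, 0], 0.5],
  [[0, 0, 3.5], [0, 0, 0], 0.75],
  [[-1.65, -3.3, 0], [0, 0, 0], 0.75],
  [[-1.65, -3.3, 0], [0, 0, 0], 0.75],
  [[-1.65, -3.2, 0], [0, 0, 0], 0.75],
  [[0, 0, 0], [0, 0, 0], 0.75],
  [[0, 0, 0], [0, 0, 0], 0.75],
])

```text
t: 7.4
eef_pos: [490.5, -63.4, 83.4]
tcp_rot: [-3.142, 0.001, -2.909]
ft_force: [0.4, 0.8, -0.4]
opening: 0.66
grip_force: 0.0
```

```bash
python3 - <<'E'
from h import *
s=state();a=read_camera("top");cv2.imwrite("pics/t3.png",a)
w=read_camera("wrist");cv2.imwrite("pics/w3.png",w)
A=cv2.resize(a[175:275,265:405],None,fx=5,fy=5,interpolation=cv2.INTER_CUBIC)
cv2.imwrite("pics/c4.png",np.hstack([cv2.resize(A,(400,286)),cv2.resize(w,(380,286))]))
print(s["t"],s["eef_pos"],s["opening"])
E
```

```text
7.4 [490.49409897 -63.36795734  83.36626666] 0.6595918177996172
```

View pics/c4.png

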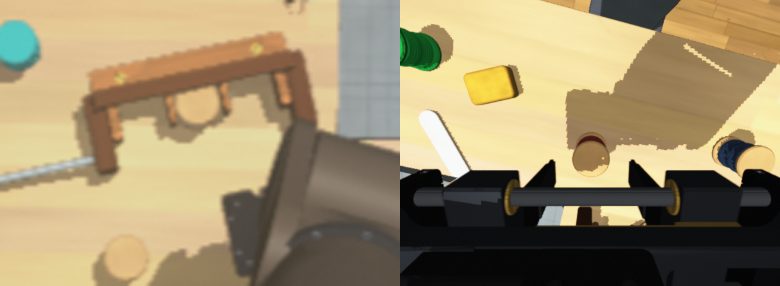

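White stands home in the middle stall, and red sits between the fingers.

move_arm([
  [[0, 0, -3.5], [0, 0, 0], 0.75],
  [[0, 0, -3.4], [0, 0, 0], 0.75],
  [[0, 0, 0], [0, 0, 0], 0.3],
  [[0, 0, 0], [0, 0, 0], 0.3],
  [[0, 0, 0], [0, 0, 0], 0.3],
  [[0, 0, 0], [0, 0, 0], 0.3],
  [[0, 0, 0], [0, 0, 0], 0.3],
  [[0, 0, 0], [0, 0, 0], 0.3],
  [[0, 0, 0], [0, 0, 0], 0.3],
])

```text
t: 8.4
eef_pos: [491.0, -62.9, 15.4]
tcp_rot: [-3.141, 0.002, -2.908]
ft_force: [0.0, 3.0, 8.7]
opening: 0.425
grip_force: 30.0
```

move_arm([
  [[0, 0, 0.6], [0, 0, 0], 0.3],
  [[1.45, 1.2, 0], [0, 0, 0], 0.3],
  [[1.45, 1.2, 0], [0, 0, 0], 0.3],
  [[1.45, 1.2, 0], [0, 0, 0], 0.3],
  [[1.48, 1.18, 0], [0, 0, 0], 0.3],
  [[0, 0, -0.3], [0, 0, 0], 0.3],
  [[0, 0, -0.3], [0, 0, 0], 0.3],
  [[0, 0, 0], [0, 0, 0], 0.3],
])

```text
t: 9.2
eef_pos: [548.6, -15.1, 14.9]
tcp_rot: [-3.142, 0.001, -2.908]
ft_force: [1.2, 4.8, 6.4]
opening: 0.42
grip_force: 30.0
```

move_arm([
  [[0, 0, 0], [0, 0, 0], 0.54],
  [[0, 0, 0], [0, 0, 0], 0.54],
  [[0, 0, 0], [0, 0, 0], 0.54],
  [[-0.98, -0.23, 0], [0, 0, 0], 0.54],
  [[-0.98, -0.23, 0], [0, 0, 0], 0.54],
  [[-0.98, -0.23, 0], [0, 0, 0], 0.54],
  [[-0.98, -0.23, 0], [0, 0, 0], 0.54],
  [[0, 0, 0], [0, 0, 0], 0.13],
  [[0, 0, 0], [0, 0, 0], 0.13],
  [[0, 0, 0], [0, 0, 0], 0.13],
])

```text
t: 10.2
eef_pos: [509.9, -24.2, 14.2]
tcp_rot: [-3.141, 0.0, -2.907]
ft_force: [0.5, -0.4, -0.8]
opening: 0.343
grip_force: 0.0
```

move_arm([
  [[0, 0, 0], [0, 0, 0], 0.13],
  [[0, 0, 0], [0, 0, 0], 0.13],
  [[0, 0, 0], [0, 0, 0], 0.13],
])

```text
t: 10.5
eef_pos: [509.6, -24.1, 14.1]
tcp_rot: [3.142, 0.0, -2.907]
ft_force: [0.7, -0.2, 0.4]
opening: 0.142
grip_force: 0.0
```

move_arm([
  [[0.62, 0.145, 0], [0, 0, 0], 0.13],
  [[0.62, 0.145, 0], [0, 0, 0], 0.13],
  [[0.62, 0.145, 0], [0, 0, 0], 0.13],
  [[0.62, 0.145, 0], [0, 0, 0], 0.13],
  [[0.62, 0.145, 0], [0, 0, 0], 0.13],
  [[0.62, 0.145, 0], [0, 0, 0], 0.13],
  [[0.62, 0.145, 0], [0, 0, 0], 0.13],
  [[0.62, 0.145, 0], [0, 0, 0], 0.13],
  [[0.62, 0.145, 0], [0, 0, 0], 0.13],
  [[0.62, 0.145, 0], [0, 0, 0], 0.13],
])

```text
t: 11.5
eef_pos: [572.0, -9.6, 14.1]
tcp_rot: [3.142, 0.0, -2.907]
ft_force: [-0.1, 0.3, 0.0]
opening: 0.128
grip_force: 0.1
```

move_arm([
  [[0.2, 0.05, 0], [0, 0, 0], 0.13],
  [[0.2, 0.05, 0], [0, 0, 0], 0.13],
  [[0.2, 0.05, 0], [0, 0, 0], 0.13],
])

```text
t: 11.8
eef_pos: [577.5, -8.2, 14.1]
tcp_rot: [3.141, -0.0, -2.907]
ft_force: [0.0, -0.1, -0.6]
opening: 0.126
grip_force: 0.1
```

move_arm([
  [[0.15, 0.035, 0], [0, 0, 0], 0.13],
  [[0.15, 0.035, 0], [0, 0, 0], 0.13],
])

```text
t: 12.0
eef_pos: [580.1, -7.5, 14.1]
tcp_rot: [3.141, -0.001, -2.907]
ft_force: [-5.7, -1.9, 2.5]
opening: 0.13
grip_force: 3.3
```

move_arm([
  [[-1.45, -0.35, 0], [0, 0, 0], 0.13],
  [[-1.45, -0.35, 0], [0, 0, 0], 0.13],
  [[0, 0, 3.5], [0, 0, 0], 0.5],
  [[0, 0, 3.5], [0, 0, 0], 0.75],
  [[-2.44, 3.1, 0], [0, 0, 0], 0.75],
  [[-2.44, 3.1, 0], [0, 0, 0], 0.75],
  [[-2.44, 3.1, 0], [0, 0, 0], 0.75],
  [[-2.44, 3.1, 0], [0, 0, 0], 0.75],
  [[0, 0, 0], [0, 0, 0], 0.75],
  [[0, 0, 0], [0, 0, 0], 0.75],
])

```text
t: 13.0
eef_pos: [454.1, 109.9, 84.5]
tcp_rot: [-3.142, 0.001, -2.906]
ft_force: [0.9, -1.0, 0.1]
opening: 0.73
grip_force: 0.0
```

```bash
python3 - <<'E'
from h import *
s=state();a=read_camera("top");cv2.imwrite("pics/t5.png",a)
w=read_camera("wrist")
A=cv2.resize(a[175:275,265:405],None,fx=5,fy=5,interpolation=cv2.INTER_CUBIC)
cv2.imwrite("pics/c5.png",np.hstack([cv2.resize(A,(400,286)),cv2.resize(w,(380,286))]))
print(s["t"],s["eef_pos"],s["opening"])
E
```

```text
13.0 [454.0565094  109.93564032  84.46581225] 0.7301230731762537
```

View pics/c5.png

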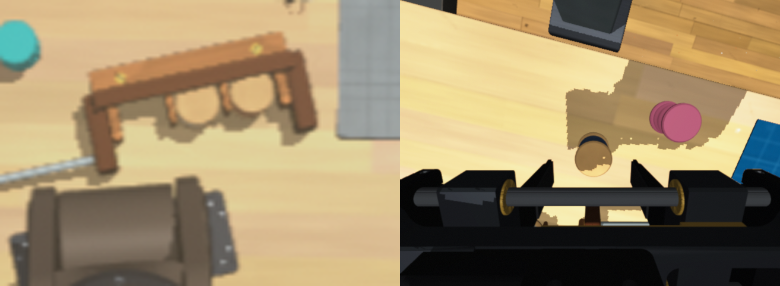

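White and red are both home, and blue is centred between the fingers.

move_arm([
  [[0, 0, -3.5], [0, 0, 0], 0.75],
  [[0, 0, -3.5], [0, 0, 0], 0.75],
  [[0, 0, 0], [0, 0, 0], 0.3],
  [[0, 0, 0], [0, 0, 0], 0.3],
  [[0, 0, 0], [0, 0, 0], 0.3],
  [[0, 0, 0], [0, 0, 0], 0.3],
  [[0, 0, 0], [0, 0, 0], 0.3],
  [[0, 0, 0], [0, 0, 0], 0.3],
  [[0, 0, 0], [0, 0, 0], 0.3],
])

```text
t: 14.0
eef_pos: [454.6, 109.5, 15.4]
tcp_rot: [-3.141, 0.002, -2.907]
ft_force: [0.0, -1.9, 9.7]
opening: 0.424
grip_force: 30.0
```

move_arm([
  [[0, 0, 0.6], [0, 0, 0], 0.3],
  [[1.78, -0.63, 0], [0, 0, 0], 0.3],
  [[1.78, -0.63, 0], [0, 0, 0], 0.3],
  [[1.78, -0.63, 0], [0, 0, 0], 0.3],
  [[1.8, -0.63, 0], [0, 0, 0], 0.3],
  [[0, 0, -0.3], [0, 0, 0], 0.3],
  [[0, 0, -0.3], [0, 0, 0], 0.3],
  [[0, 0, 0], [0, 0, 0], 0.3],
])

```text
t: 14.8
eef_pos: [525.2, 84.4, 14.8]
tcp_rot: [-3.141, 0.002, -2.907]
ft_force: [1.3, -1.7, 5.9]
opening: 0.42
grip_force: 30.0
```

move_arm([
  [[0, 0, 0], [0, 0, 0], 0.54],
  [[0, 0, 0], [0, 0, 0], 0.54],
  [[0, 0, 0], [0, 0, 0], 0.54],
  [[-0.98, -0.23, 0], [0, 0, 0], 0.54],
  [[-0.98, -0.23, 0], [0, 0, 0], 0.54],
  [[-0.98, -0.23, 0], [0, 0, 0], 0.54],
  [[-0.98, -0.23, 0], [0, 0, 0], 0.54],
  [[0, 0, 0], [0, 0, 0], 0.13],
  [[0, 0, 0], [0, 0, 0], 0.13],
  [[0, 0, 0], [0, 0, 0], 0.13],
])

```text
t: 15.8
eef_pos: [486.5, 75.1, 14.2]
tcp_rot: [-3.142, 0.001, -2.908]
ft_force: [0.5, 0.1, 0.0]
opening: 0.343
grip_force: 0.0
```

move_arm([
  [[0, 0, 0], [0, 0, 0], 0.13],
  [[0, 0, 0], [0, 0, 0], 0.13],
  [[0, 0, 0], [0, 0, 0], 0.13],
])

```text
t: 16.1
eef_pos: [486.2, 75.1, 14.1]
tcp_rot: [3.141, -0.0, -2.907]
ft_force: [0.2, -0.1, 0.2]
opening: 0.145
grip_force: 0.0
```

move_arm([
  [[0.62, 0.145, 0], [0, 0, 0], 0.13],
  [[0.62, 0.145, 0], [0, 0, 0], 0.13],
  [[0.62, 0.145, 0], [0, 0, 0], 0.13],
  [[0.62, 0.145, 0], [0, 0, 0], 0.13],
  [[0.62, 0.145, 0], [0, 0, 0], 0.13],
  [[0.62, 0.145, 0], [0, 0, 0], 0.13],
  [[0.62, 0.145, 0], [0, 0, 0], 0.13],
  [[0.62, 0.145, 0], [0, 0, 0], 0.13],
  [[0.62, 0.145, 0], [0, 0, 0], 0.13],
  [[0.62, 0.145, 0], [0, 0, 0], 0.13],
])

```text
t: 17.1
eef_pos: [548.6, 89.7, 14.2]
tcp_rot: [3.141, -0.0, -2.908]
ft_force: [0.0, 0.3, 0.2]
opening: 0.128
grip_force: 0.2
```

move_arm([
  [[0.2, 0.05, 0], [0, 0, 0], 0.13],
  [[0.2, 0.05, 0], [0, 0, 0], 0.13],
  [[0.2, 0.05, 0], [0, 0, 0], 0.13],
  [[0.15, 0.035, 0], [0, 0, 0], 0.13],
  [[0.15, 0.035, 0], [0, 0, 0], 0.13],
])

```text
t: 17.6
eef_pos: [556.9, 91.8, 14.1]
tcp_rot: [3.141, -0.001, -2.908]
ft_force: [-6.4, -1.2, 1.4]
opening: 0.134
grip_force: 2.8
```

move_arm([
  [[-1.45, -0.35, 0], [0, 0, 0], 0.13],
  [[-1.45, -0.35, 0], [0, 0, 0], 0.1],
  [[0, 0, 4.5], [0, 0, 0], 0],
  [[0, 0, 4.5], [0, 0, 0], 0],
  [[-0.68, 4.77, 0], [0, 0, 0], 0],
  [[-0.68, 4.77, 0], [0, 0, 0], 0],
  [[-0.68, 4.77, 0], [0, 0, 0], 0],
  [[-0.68, 4.77, 0], [0, 0, 0], 0],
  [[-0.68, 4.77, 0], [0, 0, 0], 0],
  [[-0.68, 4.77, 0], [0, 0, 0], 0],
])

```text
t: 18.6
eef_pos: [486.7, 373.0, 104.3]
tcp_rot: [3.141, 0.0, -2.907]
ft_force: [-0.1, -1.0, 0.8]
opening: -0.0
grip_force: 0.0
```

move_arm([
  [[0, 0, 0], [0, 0, 0], 0],
  [[0, 0, 0], [0, 0, 0], 0],
])

```text
t: 18.8
eef_pos: [486.7, 371.6, 103.9]
tcp_rot: [-3.141, -0.0, -2.905]
ft_force: [0.1, 0.4, 0.4]
opening: 0.005
grip_force: 0.0
```

```bash
python3 - <<'E'
from h import *
s=state();c=camera_info("wrist");w=read_camera("wrist");a=read_camera("top")
A=cv2.resize(a[170:280,200:400],(400,220),interpolation=cv2.INTER_CUBIC)
A=cv2.copyMakeBorder(A,0,80,0,0,cv2.BORDER_CONSTANT)
cv2.imwrite("pics/c6.png",np.hstack([A,cv2.resize(w,(400,300))]))
O=np.array([592.28,46.7]);ex=np.array([.9734,.2292]);ey=np.array([-.2292,.9734])
d=s["eef_pos"][:2]-O;print(s["t"],s["eef_pos"],d@ex,d@ey,s["opening"])
E
```

```text
18.8 [486.67422501 371.64541052 103.85918417] -28.319173282326204 340.50670623025786 0.005282794670440322
```

View pics/c6.png

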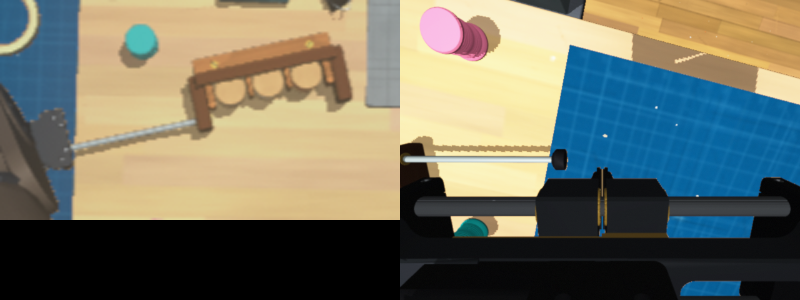

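All three spools are home. The fingers are clear beyond the knob and in line with the rod.

move_arm([
  [[0, 0, -4.2], [0, 0, 0], 0],
  [[0, 0, -4.2], [0, 0, 0], 0],
  [[0, 0, 0], [0, 0, 0], 0],
  [[0.23, -0.97, 0], [0, 0, 0], 0],
  [[0.23, -0.97, 0], [0, 0, 0], 0],
  [[0.23, -0.97, 0], [0, 0, 0], 0],
  [[0.23, -0.97, 0], [0, 0, 0], 0],
  [[0.23, -0.97, 0], [0, 0, 0], 0],
  [[0.23, -0.97, 0], [0, 0, 0], 0],
  [[0.23, -0.97, 0], [0, 0, 0], 0],
])

```text
t: 19.9
eef_pos: [503.7, 302.3, 20.4]
tcp_rot: [3.141, 0.0, -2.907]
ft_force: [1.3, 1.6, 1.3]
opening: 0.006
grip_force: 0.8
```

move_arm([
  [[0.23, -0.97, 0], [0, 0, 0], 0],
  [[0.23, -0.97, 0], [0, 0, 0], 0],
  [[0.23, -0.97, 0], [0, 0, 0], 0],
  [[0.23, -0.97, 0], [0, 0, 0], 0],
  [[0.23, -0.97, 0], [0, 0, 0], 0],
  [[0.23, -0.97, 0], [0, 0, 0], 0],
])

```text
t: 20.5
eef_pos: [517.3, 244.0, 20.1]
tcp_rot: [3.142, -0.0, -2.907]
ft_force: [0.1, 2.0, 1.0]
opening: 0.006
grip_force: 0.8
```

move_arm([
  [[0.23, -0.97, 0], [0, 0, 0], 0],
  [[0.23, -0.97, 0], [0, 0, 0], 0],
  [[0.23, -0.97, 0], [0, 0, 0], 0],
  [[0.23, -0.97, 0], [0, 0, 0], 0],
  [[0.23, -0.97, 0], [0, 0, 0], 0],
  [[0.23, -0.97, 0], [0, 0, 0], 0],
  [[0.09, -0.39, 0], [0, 0, 0], 0],
])

```text
t: 21.2
eef_pos: [532.1, 181.7, 20.1]
tcp_rot: [3.142, -0.0, -2.908]
ft_force: [0.5, 1.1, 1.5]
opening: 0.005
grip_force: 0.7
```

move_arm([
  [[0.05, -0.2, 0], [0, 0, 0], 0],
  [[0.05, -0.2, 0], [0, 0, 0], 0],
  [[0.05, -0.2, 0], [0, 0, 0], 0],
])

```text
t: 21.5
eef_pos: [533.3, 176.9, 20.1]
tcp_rot: [3.141, -0.0, -2.907]
ft_force: [-0.6, 1.6, 0.7]
opening: 0.008
grip_force: 0.7
```

move_arm([
  [[0.05, -0.2, 0], [0, 0, 0], 0],
  [[0.05, -0.2, 0], [0, 0, 0], 0],
  [[0.05, -0.2, 0], [0, 0, 0], 0],
])

```text
t: 21.8
eef_pos: [534.8, 170.7, 20.1]
tcp_rot: [3.141, -0.0, -2.907]
ft_force: [-0.9, 1.4, 0.8]
opening: 0.008
grip_force: 0.7
```

move_arm([
  [[0.03, -0.15, 0], [0, 0, 0], 0],
  [[0, 0, 0], [0, 0, 0], 0],
])

```text
t: 22.0
eef_pos: [535.2, 169.1, 20.1]
tcp_rot: [3.142, -0.0, -2.908]
ft_force: [0.1, -0.7, -0.1]
opening: 0.002
grip_force: 0.1
```

move_arm([
  [[0.05, -0.2, 0], [0, 0, 0], 0],
  [[0.05, -0.2, 0], [0, 0, 0], 0],
])

```text
t: 22.2
eef_pos: [536.2, 165.2, 20.1]
tcp_rot: [3.141, -0.0, -2.907]
ft_force: [-0.3, 0.9, -0.2]
opening: -0.001
grip_force: 0.6
```

move_arm([
  [[0.03, -0.12, 0], [0, 0, 0], 0],
  [[0.03, -0.12, 0], [0, 0, 0], 0],
])

```text
t: 22.4
eef_pos: [536.4, 164.1, 20.1]
tcp_rot: [3.14, -0.0, -2.908]
ft_force: [-4.9, 23.3, 0.5]
opening: 0.005
grip_force: 11.6
```

The force rose to about 24 N with the TCP at rack y ≈ 127 mm, so the knob is against its guide. I'll retreat and check.

move_arm([
  [[-0.23, 0.97, 0], [0, 0, 0], 0],
  [[-0.46, 1.95, 0], [0, 0, 0], 0],
  [[-0.7, 2.9, 0], [0, 0, 0], 0],
  [[0, 0, 4], [0, 0, 0], 0],
  [[0, 0, 4], [0, 0, 0], 0],
  [[-1, 4.5, 1], [0, 0, 0], 0],
  [[-1, 4.5, 0], [0, 0, 0], 0],
  [[-1, 4.5, 0], [0, 0, 0], 0],
  [[0, 0, 0], [0, 0, 0], 0],
])

```text
t: 23.3
eef_pos: [491.6, 360.5, 110.3]
tcp_rot: [3.141, 0.001, -2.903]
ft_force: [0.5, -0.4, 0.4]
opening: 0.003
grip_force: 0.0
```

```bash
python3 - <<'E'
from h import *
a=read_camera("top");b=read_camera("scene")
A=cv2.resize(a[170:270,240:400],(480,300),interpolation=cv2.INTER_CUBIC)
B=cv2.resize(b[195:295,225:385],(480,300),interpolation=cv2.INTER_CUBIC)
cv2.imwrite("pics/c7.png",np.vstack([A,B]));print(state()["t"])
E
```

```text
23.4
```

View pics/c7.png

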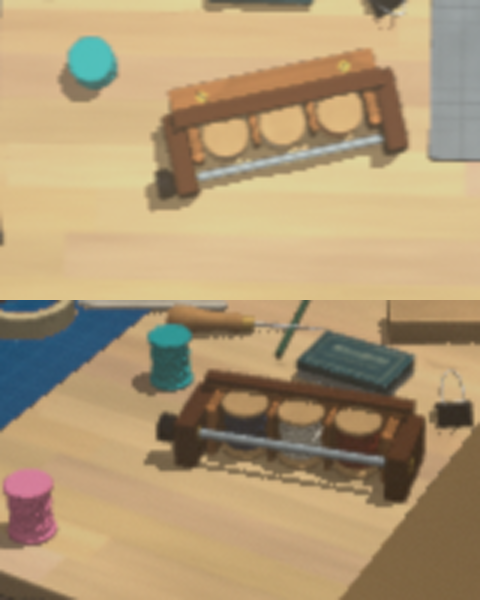

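The picture shows all three spools home and the rod across them, with its knob against the left guide.

```bash
python3 -c "
from cell import env
print(env.job_done())"
```

```text
the job is handed in; nothing more can be done
None
```

I handed the job in at about 23 s: blue, white and red stand upright and home in the left, middle and right stalls, the rod is pushed fully home, and the arm stayed clear of the bystanders (no verdict came back).

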